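# Rack the wet sample board and set the drying-air valve two turns open

## Robot

A 6-joint arm with a two-finger parallel gripper is mounted at the origin on the work surface. World frame = base frame: x ahead of the robot, y to its left, z up, the work surface at z = 0. Lengths are in m, angles in rad, forces in N, time in s.
With the tool pointing down it reaches from about 0.3 to 0.775 m from the base axis. Payload 14.6 kg.
Tool frame: the origin (TCP) lies at the very end of the fingers, on their centre line; the grasp point (between the pads) lies 19 mm behind it (pinch_z is the distance from the TCP to the grasp point, in m); z points along the fingers, y is the direction in which the jaws open and shut (so a half turn about z gives the same grasp; the last joint's range is limited). The gripper opens to 94 mm and grips with 3 to 60 N. Pads are 16 mm wide; open, the fingers measure 119 mm over their backs; the gripper's body (75 mm by 177 mm) begins 78 mm behind the grasp point.
Start: joints at [-1.365, 0.3, 1.521, -0, 1.321, -0.067], TCP at [0.148, -0.53, 0.205] pointing down, gripper open.
Joint ranges: [-3.03, 3.03], [-0.79, 2.21], [0.23, 2.52], [-1.04, 4.18], [0, 3.07], [-2.55, 2.55]. Speed limits (rad/s): [2.22, 2.22, 2.57, 3.14, 3.14, 3.14].

## Interface

Orientations are given as [roll, pitch, yaw] about the fixed x, y, z axes, in that order (R = Rz(yaw) Ry(pitch) Rx(roll)).
In Python, from station import get_obs, camera, hand_in, pinch_z gives the robot as it stands.
- The arm moves only by the tool servo_tool, never from a script. Its argument "moves" is a list that holds one entry, the list of rows, each a list of 7 numbers: the turn, a rotation vector about the tool's x, y, z normalised to -1 to 1, where 1 is pi/2 rad, then the shift along the tool's x, y, z normalised to -1 to 1, where 1 is 500 mm, then the closure, from 0 (fully open) to 1 (shut). In form: [[[rx, ry, rz, x, y, z, hand], ...]]. A call has 1 to 12 rows; each row is the pose to reach, as a shift and turn from the pose measured when the call began, along the tool's axes at that moment; what a row does not reach only later rows make up. A row lasts 1/12 s, in which the tool goes at most 41.7 mm and 7.16 degrees, less where a joint would pass 70% of its speed; a pose out of reach is approached as far as the arm can. A call with a number of a shift or a turn outside -1 to 1 is refused whole. A call with a gripper value outside its range is refused whole. The fingers move at their own pace and stop on an object; "squeeze" is the grip in N (left out, the last holds). Time passes only in rows, so rows that repeat a pose let the fingers close. It gives the time, the measured TCP pose, the force and the opening at its end, in the units of the state.
- get_obs(): the state, without advancing time (a new reading comes with each control period).
- camera(name): name is "side" or "top"; returns a dict with "color" (400x640x3 uint8, red, green, blue), "intrinsics" (3x3 intrinsics, pixels), "distortion" ([k1, k2, p1, p2, k3] as OpenCV has them; the pictures are not rectified), "rvec" (rotation vector, rad) and "tvec" (3), from world to camera coordinates, as OpenCV has them. Camera axes: x right, y down, z forward; pixel columns grow to the right and rows downward; lengths in m; the calibration is good to about 2 mm. A picture is of the moment at which its call begins. There is no depth.
- hand_in(): hands the job in, once; it reports no verdict.
The state is a dict: "time_s": time; "qpos": joint angles; "joint_vel": joint speeds; "tau": joint torques, N m; "ee_pos": TCP position; "eef_rot": TCP orientation; "force": force on the tool from outside, world axes, zero at the start; "moment": the same for the moment, N m; "grip_width": finger opening in m.
Only numpy, scipy, OpenCV 4.12 (cv2) and the standard library are available. Lean on these libraries where they do the work, as an engineer would, in place of code of your own. Each camera call takes 0.05 s, during which the arm holds its last target.

## Task

Take the wet cutting board out of the carrying tub and lower it, without dropping it, on its long edge into either free slot of the drying stand's wire rack, fully down and let go. Then set the drying air: turn the stand's handwheel by its handle clockwise all the way to its stop, back it off exactly two full turns anticlockwise, and finish still gripping the handle, holding the wheel at that setting. Leave the board already in the rack, the bottle and the pipette-tip box where they are.

Things in the scene. Friction and masses are not known exactly. Their poses are not given: they have to be found in the camera images.
- wet_board: The board to move: plain white plastic cutting board, 10 mm thick, 150 mm long, 100 mm high as it stands on its long edge, about 0.14 kg, standing in the middle guides of the tub. Origin: centre of its lower long edge face. Own x axis: through the thickness; y: along its length; z: up. The top 50 mm stand above the tub's rim.
- tub: Fixed grey open plastic carrying tub, 120 mm (its x) by 190 mm (its y) outside, 55 mm high, floor 4 mm thick; origin at the centre of its underside. Rib guides at both ends form three slots 14 mm wide and 46 mm high, at its x = -36, 0 and +36 mm; the wet board stands in the middle one, its length along the tub's y.
- drying_stand: Fixed stainless stand, tray 170 mm (its x) by 430 mm (its y); origin: centre of its underside. Wire rack centred at y = +100 mm, air bar (55 mm high) along x at y = 0, brass valve with upright stem at y = -115 mm. Rack: 3 slots 45 mm apart along x, boards' length along y; each a pair of 6 mm wire hoops, 70 mm wide along y, 75 mm high, 14 mm clear at the bottom, 22 at the top.
- slot_near (a point): Free slot at the stand's x = -45 mm (the robot's side): the point on its two carrying wires, 20 mm above the table, where the centre of a racked board's lower edge rests. Axes as the stand's.
- slot_mid (a point): Free middle slot at the stand's x = 0: same kind of point and axes.
- slot_far (a point): Slot at the stand's x = +45 mm, already taken by dry_board: same kind of point and axes.
- dry_board: Bystander: a second board, same size and look, standing in slot_far. Origin and axes as wet_board.
- valve_wheel (a joint): Turn of the 108 mm grey handwheel about its vertical stem, rad: 0 at the closed stop, growing anticlockwise seen from above (opening); two turns = 12.57; the far stop is at five turns. It starts 0.3 to 1.1 turns open. Friction about 0.22 N m (5 N at the handle); it stays where it is left and neither rises nor sinks as it turns.
- wheel_axis (a point): Point on the wheel's axis, 180 mm above the table, level with the grip height of the handle. Top of the wheel's rim, hub and nut: 140 mm above the table.
- valve_handle: Black revolving handle standing upright on the rim, a cylinder 22 mm across and 60 mm high, its axis 48 mm from the wheel's axis; it spins freely on its own pin, so a gripper may carry it round without turning. Origin: centre of its foot, 144 mm above the table.
- handle_grip (a point): Point on the handle's axis 36 mm above its foot, 180 mm above the table, a good height to grip.
- bottle: Bystander: closed white plastic bottle, 64 mm across, 130 mm high, upright. Origin: centre of its underside.
- tip_box: Bystander: pipette-tip box 85 x 120 mm, 54 mm high, blue with a white top and yellow tips. Origin: centre of its underside.
Not all that is in view belongs to the job. What is shaped like the wet_board but brown or red is not meant.

How it is judged:
By the outcome, as a careful person would: the job done as asked, in the order asked, and still so for the second after the job is handed in, while the arm keeps its last pose, push and grip.
It also fails if it takes over 72 s, if anything falls off the work surface, if the arm or the gripper's body presses on something with over 40 N, if the wrist force passes 120 N, or if a joint passes its speed limit or range.

## Working session

There is one attempt and no reset: what is moved stays moved. The work goes in short steps, Python scripts to look and compute and a tool call to move; the robot and the scene stay as the last step left them, time stands still between calls to the robot, and variables do not carry over. Pictures are saved under pics/ and viewed, and the job is handed in when it is done.

Besides the shell and the picture viewer there is one more tool, called after "Emit:" in YAML: its name, and indented under it one key for each argument. servo_tool: Moves the arm, as the interface text tells. Scaled input: -1 to 1 covers 500 mm each way for a shift and pi/2 rad each way for a turn. Its arguments: {"type":"object","properties":{"moves":{"type":"array"},"squeeze":{"type":"number"}},"required":["moves"]}

```bash
ls; mkdir -p pics; python3 - <<'E'
from station import *
import cv2
o=get_obs();print(o, pinch_z)
for n in("side","top"):
    c=camera(n);cv2.imwrite(f"pics/{n}0.png",c["color"][:,:,::-1]);print(n,c["intrinsics"],c["distortion"],c["rvec"],c["tvec"])
E
```

```text
pics
{'time_s': 0.0, 'qpos': array([-1.36463634e+00,  3.00476597e-01,  1.52156984e+00, -2.43168787e-05,
        1.32065273e+00, -6.66104004e-02]), 'joint_vel': array([-0.00141211, -0.00055042, -0.00076343, -0.00226668,  0.00039765,
       -0.00178101]), 'tau': array([-6.99309003e-04, -5.31808627e+01, -3.52737665e+01,  7.08849868e-02,
        2.43802113e-02, -4.85009537e-05]), 'ee_pos': array([ 0.14810524, -0.52942807,  0.20488806]), 'eef_rot': array([-3.14048703e+00, -5.01494551e-05,  2.72776393e-01]), 'force': array([ 1.34177164, -0.25757856, -0.15577852]), 'moment': array([-0.0068241 ,  0.02998329,  0.05366391]), 'grip_width': 0.09388588097063444} 0.0188
side [[474.67826874   0.         325.2023059 ]
 [  0.         474.67826874 194.69947347]
 [  0.           0.           1.        ]] [-0.10899227  0.          0.          0.          0.        ] [ 0.65027905 -2.53555042  1.29781497] [0.45751999 0.26457649 1.55019824]
top [[413.25001568   0.         317.67597114]
 [  0.         413.25001568 196.99963405]
 [  0.           0.           1.        ]] [-0.10969272  0.          0.          0.          0.        ] [ 2.17111451 -2.17018969  0.08551741] [0.00595196 0.57309025 1.35593891]
```

View pics/side0.png

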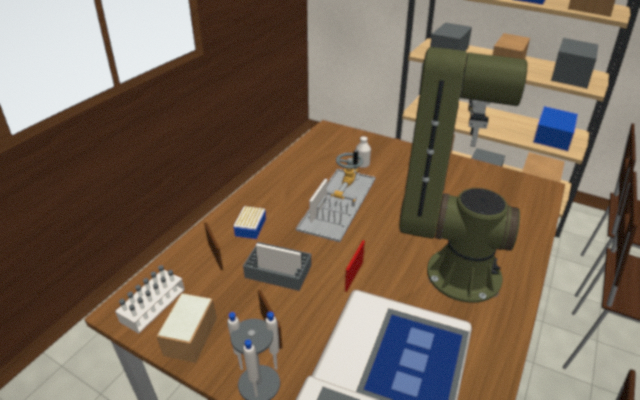

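View pics/top0.png

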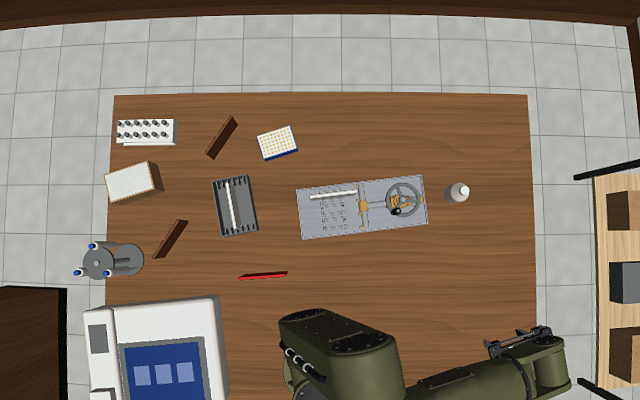

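The top view shows these candidates:
- white board in the grey tub at (232,206)
- white board in the stand's rack at (333,194)
- brown boards at (222,137) and (170,238)
- red board at (263,275)

The white one in the tub fits wet_board, and the white one in the rack is dry_board. I'll confirm this in an enlarged crop.

```bash
cat > h.py <<'E'
import numpy as np, cv2
from station import *
def cam(n):
    c=camera(n);R=cv2.Rodrigues(np.array(c["rvec"],float))[0];c["R"]=R;c["C"]=-R.T@np.array(c["tvec"],float).ravel();return c
def ray(c,px):
    p=cv2.undistortPoints(np.array(px,float).reshape(-1,1,2),np.array(c["intrinsics"]),np.array(c["distortion"])).reshape(-1,2)
    return np.c_[p,np.ones(len(p))]@c["R"]
def plane(c,px,z):
    d=ray(c,px);return c["C"]+d*((z-c["C"][2])/d[:,2])[:,None]
def proj(c,P):
    return cv2.projectPoints(np.array(P,float).reshape(-1,3),np.array(c["rvec"],float),np.array(c["tvec"],float),np.array(c["intrinsics"]),np.array(c["distortion"]))[0].reshape(-1,2)
def crop(c,x0,y0,x1,y1,s,name):
    im=c["color"][y0:y1,x0:x1,::-1];cv2.imwrite(name,cv2.resize(im,None,fx=s,fy=s,interpolation=cv2.INTER_CUBIC))
E
python3 - <<'E'
from h import *
t=cam("top");s=cam("side")
crop(t,195,165,275,245,7,"pics/t_tub.png")
crop(t,290,165,480,245,4,"pics/t_st.png")
crop(s,230,120,390,300,3,"pics/s_all.png")
print(t["C"],s["C"])
E
```

```text
[ 0.44984827 -0.00843188  1.40164319] [-0.11925246  1.18895699  1.12008927]
```

View pics/t_tub.png

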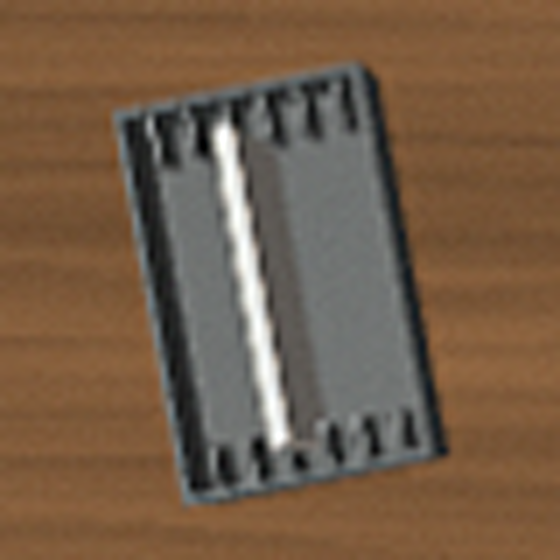

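View pics/t_st.png

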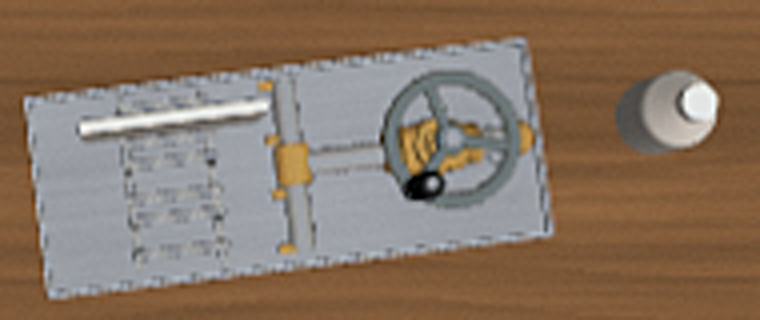

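View pics/s_all.png

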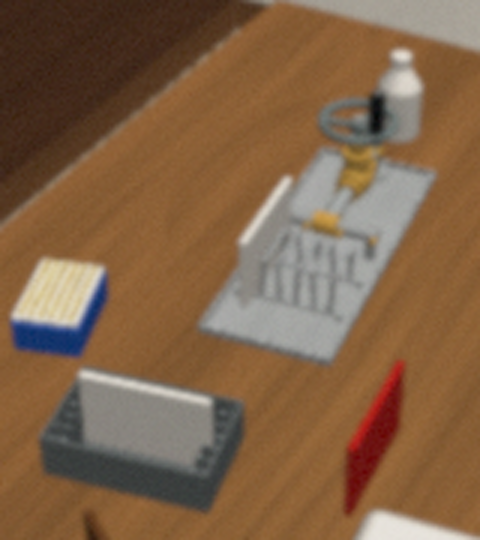

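The crops confirm it: a plain white board stands in the middle guides of the tub, from (226,184) to (235,228) in the top view. The other white one is in the rack's far slot, and the wheel's black handle is near (396,211). Next I'll measure positions.

```bash
cat > meas.py <<'E'
from h import *
def white(c,x0,y0,x1,y1,th=185):
    im=c["color"].astype(int);m=(im.min(2)>th)
    mm=np.zeros(m.shape,np.uint8);mm[y0:y1,x0:x1]=m[y0:y1,x0:x1]
    k,l,st,_=cv2.connectedComponentsWithStats(mm);i=1+st[1:,4].argmax();ys,xs=np.where(l==i)
    return np.c_[xs,ys].astype(np.float32)
def board(c,box,z,th=185):
    p=white(c,*box,th);W=plane(c,p,z)[:,:2]
    r=cv2.minAreaRect(W.astype(np.float32));
    m=W.mean(0);u=np.linalg.svd(W-m,full_matrices=False)[2][0]
    a=(W-m)@u;ctr=m+u*(a.max()+a.min())/2
    return ctr,np.degrees(np.arctan2(u[1],u[0])),a.max()-a.min(),len(p),r
if __name__=="__main__":
    t=cam("top")
    print("wet",board(t,(205,170,265,240),.104))
    print("dry",board(t,(300,180,362,205),.120))
    cs=np.array([(27,100),(523,40),(550,235),(52,297)])/4+[290,165]
    for z in(.0,.005,.01):
        P=plane(t,cs,z)[:,:2];e=[np.linalg.norm(P[i]-P[(i+1)%4]) for i in range(4)]
        print(z,P.mean(0),e,[np.degrees(np.arctan2(*(P[(i+1)%4]-P[i])[::-1])) for i in range(4)])
    cs=np.array([(118,112),(360,65),(445,455),(187,502)])/7+[195,165]
    P=plane(t,cs,.055)[:,:2];print("tub",P.mean(0),[np.linalg.norm(P[i]-P[(i+1)%4]) for i in range(4)],[np.degrees(np.arctan2(*(P[(i+1)%4]-P[i])[::-1])) for i in range(4)])
    # wheel outer rim
    w=np.array([(386,138),(524,138),(452,70),(455,209)])/4+[290,165]
    P=plane(t,w,.136)[:,:2];print("wheel",P,P[:2].mean(0),P[2:].mean(0))
    im=t["color"].astype(int);m=(im.max(2)<40).astype(np.uint8);m[:, :380]=0;m[:,420:]=0;m[:195]=0;m[230:]=0
    ys,xs=np.where(m);print("handle px",xs.min(),xs.max(),ys.min(),ys.max(),xs.mean(),ys.mean())
    print("handle",plane(t,[[xs.mean(),ys.mean()]],.174))
    s=cam("side")
    im=s["color"].astype(int);m=(im.max(2)<45).astype(np.uint8);m[:, :345]=0;m[:,365:]=0;m[:148]=0;m[172:]=0
    ys,xs=np.where(m);print("s handle px",len(xs),xs.min(),xs.max(),ys.min(),ys.max(),xs.mean(),ys.mean())
    print(plane(s,[[xs.mean(),ys.mean()]],.174))
E
python3 meas.py
```

```text
wet (array([0.53970694, 0.28190599]), np.float64(-168.5792841423315), np.float64(0.14578937617072374), 110, ((0.5397276878356934, 0.28181716799736023), (0.14578840136528015, 0.007743380032479763), 11.515908241271973))
dry (array([ 0.57512411, -0.04266426]), np.float64(-82.88419768259536), np.float64(0.1450266088861533), 113, ((0.5756851434707642, -0.042594507336616516), (0.00875665619969368, 0.1450137346982956), 6.940118312835693))
0.0 [ 0.5416512  -0.14537188] [np.float64(0.42890413955928164), np.float64(0.16852915082135367), np.float64(0.42666475899888384), np.float64(0.1688134225127856)] [np.float64(-83.0469317540714), np.float64(-173.28028604968475), np.float64(96.9904707074142), np.float64(7.480198287231581)]
0.005 [ 0.54132372 -0.14488338] [np.float64(0.4273741348375762), np.float64(0.16792796661089907), np.float64(0.4251427426888422), np.float64(0.16821122423650592)] [np.float64(-83.04693175407138), np.float64(-173.28028604968472), np.float64(96.9904707074142), np.float64(7.480198287231589)]
0.01 [ 0.54099624 -0.14439488] [np.float64(0.42584413011587074), np.float64(0.16732678
[... 154 characters left out ...]
96.9904707074142), np.float64(7.480198287231585)]
tub [0.54296875 0.27929824] [np.float64(0.11754650880304587), np.float64(0.18845260734860617), np.float64(0.1234311732502954), np.float64(0.18753724905695243)] [np.float64(-79.16066042927103), np.float64(-166.85550377583303), np.float64(100.48165755909541), np.float64(11.358000764718614)]
wheel [[ 0.55546833 -0.20679667]
 [ 0.55543993 -0.31393402]
 [ 0.60821929 -0.25886478]
 [ 0.5007654  -0.259331  ]] [ 0.55545413 -0.26036534] [ 0.55449235 -0.25909789]
handle px 385 400 199 214 394.6 210.9
handle [[ 0.51820491 -0.22464153  0.174     ]]
s handle px 35 354 357 153 163 355.14285714285717 157.85714285714286
[[ 0.51669449 -0.22859645  0.174     ]]
```

```bash
cat >> h.py <<'E'
from scipy.spatial.transform import Rotation as Ro
def to(x,y,z,yawdeg,o=None):
    o=o or get_obs();Rc=Ro.from_euler('xyz',o["eef_rot"])
    Rt=Ro.from_euler('xyz',[np.pi,0,np.radians(yawdeg)])
    rv=(Rc.inv()*Rt).as_rotvec()/(np.pi/2);sh=Rc.inv().apply(np.array([x,y,z])-o["ee_pos"])/.5
    return np.round(np.r_[rv,sh],4).tolist()
def stand(x,y,z=0,o=(.5418,-.1458),yaw=7.05):
    a=np.radians(yaw);return np.array([o[0]+x*np.cos(a)-y*np.sin(a),o[1]+x*np.sin(a)+y*np.cos(a),z])
E
python3 - <<'E'
from h import *
s=cam("side");t=cam("top")
for sx in(-.056,-.034,-.011,.011):
  for z in(.02,.075,.095): print(sx,z,[proj(s,stand(sx,y,z))[0].round(1).tolist() for y in(.065,.135)],[proj(t,stand(sx,y,z))[0].round(1).tolist() for y in(.065,.135)])
crop(s,295,170,365,240,10,"pics/s_rack.png")
crop(t,300,175,365,245,10,"pics/t_rack.png")
print(stand(-.045,.1),stand(0,.1),stand(0,-.115))
print(to(.5397,.2819,.2,11.4))
E
```

```text
-0.056 0.02 [[346.4, 212.5], [340.0, 223.5]] [[345.9, 225.5], [325.1, 228.0]]
-0.056 0.075 [[346.9, 200.8], [340.4, 211.6]] [[346.9, 225.1], [325.3, 227.8]]
-0.056 0.095 [[347.1, 196.4], [340.6, 207.1]] [[347.3, 225.0], [325.3, 227.7]]
-0.034 0.02 [[340.9, 211.2], [334.4, 222.0]] [[345.1, 218.9], [324.3, 221.5]]
-0.034 0.075 [[341.3, 199.5], [334.7, 210.2]] [[346.1, 218.3], [324.4, 221.0]]
-0.034 0.095 [[341.5, 195.1], [334.8, 205.7]] [[346.4, 218.0], [324.4, 220.8]]
-0.011 0.02 [[335.2, 209.8], [328.6, 220.6]] [[344.2, 212.1], [323.5, 214.7]]
-0.011 0.075 [[335.5, 198.1], [328.7, 208.7]] [[345.1, 211.2], [323.5, 213.9]]
-0.011 0.095 [[335.6, 193.7], [328.8, 204.3]] [[345.5, 210.8], [323.5, 213.5]]
0.011 0.02 [[329.8, 208.5], [323.0, 219.2]] [[343.4, 205.6], [322.7, 208.1]]
0.011 0.075 [[330.0, 196.8], [323.1, 207.3]] [[344.3, 204.4], [322.7, 207.1]]
0.011 0.095 [[330.1, 192.4], [323.1, 202.9]] [[344.6, 204.0], [322.7, 206.7]]
[ 0.48486668 -0.05207915  0.        ] [ 0.52952645 -0.04655606  0.        ] [ 0.55591458 -0.25993053  0.        ]
[-0.0001, 0.0, 0.047, 1.1914, -1.3521, 0.011]
```

View pics/s_rack.png

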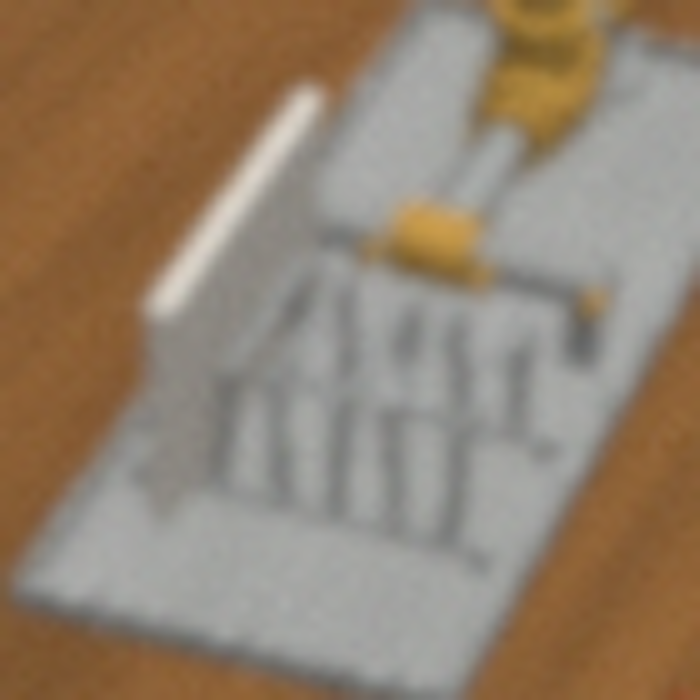

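View pics/t_rack.png

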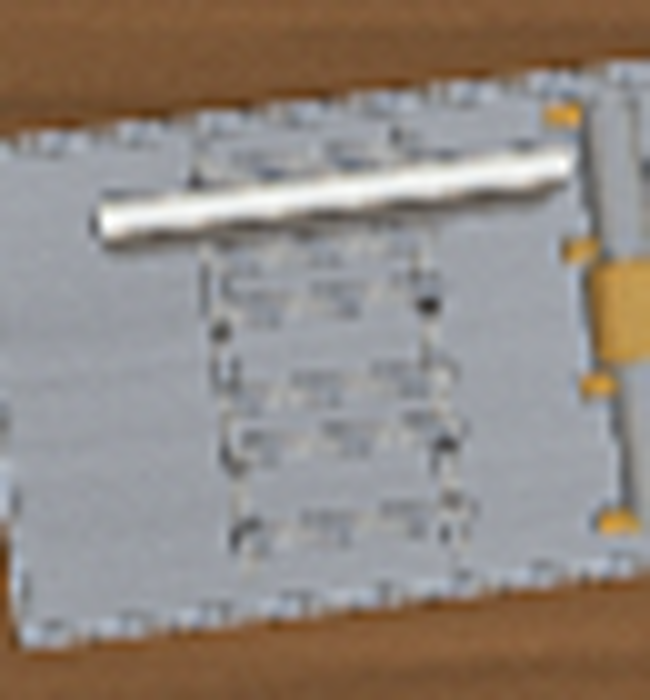

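Emit:
servo_tool:
  moves:
    - [[0,0,0.02,0.05,-0.056,-0.04,0],[0,0,0.04,0.11,-0.125,-0.04,0],[0,0,0.047,0.165,-0.187,-0.04,0],[0,0,0.047,0.22,-0.25,-0.04,0],[0,0,0.047,0.275,-0.312,-0.04,0],[0,0,0.047,0.33,-0.374,-0.04,0],[0,0,0.047,0.385,-0.437,-0.04,0],[0,0,0.047,0.44,-0.5,-0.04,0],[0,0,0.047,0.495,-0.56,-0.04,0],[0,0,0.047,0.55,-0.624,-0.04,0],[0,0,0.047,0.6,-0.68,-0.04,0],[0,0,0.047,0.65,-0.737,-0.04,0]]
  squeeze: 25

```text
time_s: 1.4
ee_pos: [0.3623, -0.0849, 0.2258]
eef_rot: [3.141, -0.001, 0.199]
force: [0.0, -0.6, 0.5]
grip_width: 0.094
```

```bash
python3 - <<'E'
from h import *
print(to(.5397,.2819,.17,11.4))
E
```

```text
[0.0002, -0.0006, 0.0001, 0.4928, -0.649, 0.1119]
```

Emit:
servo_tool:
  moves:
    - [[0,0,0,0.05,-0.065,0,0],[0,0,0,0.1,-0.13,0,0],[0,0,0,0.15,-0.195,0,0],[0,0,0,0.2,-0.26,0,0],[0,0,0,0.25,-0.325,0,0],[0,0,0,0.3,-0.39,0,0],[0,0,0,0.35,-0.455,0,0],[0,0,0,0.4,-0.52,0.02,0],[0,0,0,0.44,-0.58,0.05,0],[0,0,0,0.48,-0.63,0.08,0],[0,0,0,0.493,-0.649,0.11,0],[0,0,0,0.493,-0.649,0.11,0]]

```text
time_s: 2.4
ee_pos: [0.5389, 0.2836, 0.167]
eef_rot: [3.14, 0.004, 0.201]
force: [-0.8, 0.2, -0.4]
grip_width: 0.0941
```

```bash
python3 - <<'E'
from h import *
print(to(.5397,.2819,.069,11.4))
E
```

```text
[0.0008, 0.0027, 0.0015, 0.0017, 0.0033, 0.196]
```

Emit:
servo_tool:
  moves:
    - [[0,0,0.001,0.001,0.003,0.05,0.2],[0,0.002,0.001,0.001,0.003,0.1,0.4],[0,0.002,0.001,0.001,0.003,0.14,0.5],[0,0.002,0.001,0.001,0.003,0.175,0.6],[0,0.002,0.001,0.001,0.003,0.196,0.7],[0,0.002,0.001,0.001,0.003,0.196,0.7]]

```text
time_s: 2.9
ee_pos: [0.5386, 0.281, 0.0677]
eef_rot: [3.14, 0.004, 0.199]
force: [-0.3, -0.2, -1.1]
grip_width: 0.0575
```

```bash
python3 - <<'E'
from h import *
s=cam("side");crop(s,225,200,345,300,6,"pics/s_g1.png")
E
```

```text
(no output)
```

View pics/s_g1.png

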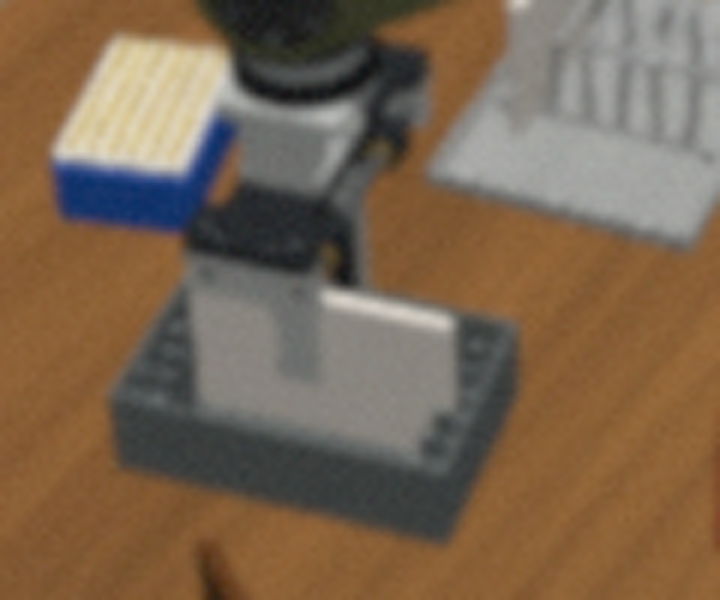

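The fingers straddle the board, with the near fingertip at about (275,263), above the tub rim. Closing now.

Emit:
servo_tool:
  moves:
    - [[0,0,0,0,0,0,1],[0,0,0,0,0,0,1],[0,0,0,0,0,0,1],[0,0,0,0,0,0,1],[0,0,0,0,0,0,1],[0,0,0,0,0,0,1],[0,0,0,0,0,0,1],[0,0,0,0,0,0,1]]

```text
time_s: 3.62
ee_pos: [0.5392, 0.2814, 0.0693]
eef_rot: [3.14, 0.002, 0.199]
force: [-0.4, -0.4, 0.6]
grip_width: 0.0098
```

Emit:
servo_tool:
  moves:
    - [[0,0,0,0,0,-0.01,1],[0,0,0,0,0,-0.03,1],[0,0,0,0,0,-0.06,1],[0,0,0,0,0,-0.1,1],[0,0,0,0,0,-0.14,1],[0,0,0,0,0,-0.18,1],[0,0,0,0,0,-0.22,1],[0,0,0,0,0,-0.25,1],[0,0,0,0,0,-0.26,1],[0,0,0,0,0,-0.26,1]]

```text
time_s: 4.45
ee_pos: [0.5398, 0.2818, 0.2011]
eef_rot: [3.141, -0.001, 0.199]
force: [-0.7, -0.7, -0.7]
grip_width: 0.0099
```

```bash
python3 - <<'E'
from h import *
print(get_obs()["grip_width"]);p=stand(-.045,.1)
s=cam("side");crop(s,225,150,345,250,6,"pics/s_g2.png")
print(to(p[0],p[1],.2,97.05))
E
```

```text
0.009897830639947175
[0.0002, 0.0012, -0.9514, -0.2391, 0.6327, 0.0002]
```

View pics/s_g2.png

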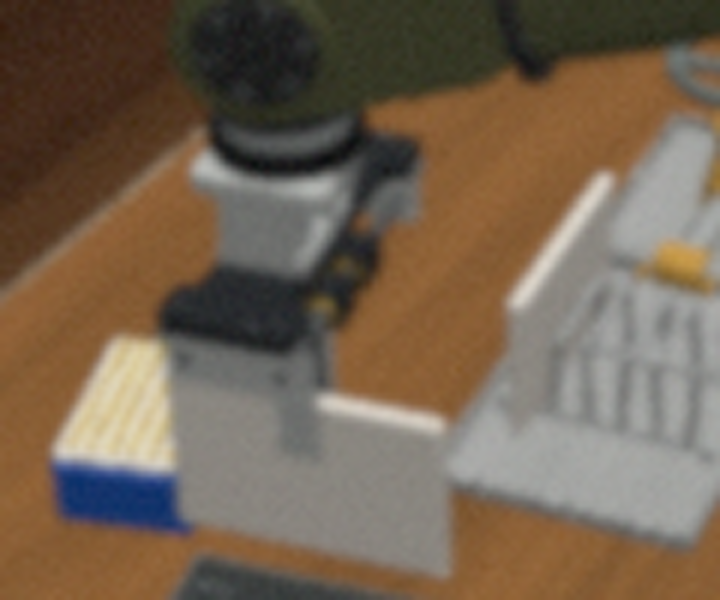

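The board is lifted and hangs level. Carrying it to the near slot, turning as it goes.

Emit:
servo_tool:
  moves:
    - [[0,0,-0.02,-0.005,0.015,0,1],[0,0,-0.06,-0.015,0.04,0,1],[0,0,-0.11,-0.03,0.08,0,1],[0,0,-0.17,-0.045,0.12,0,1],[0,0,-0.23,-0.06,0.16,0,1],[0,0,-0.29,-0.075,0.2,0,1],[0,0,-0.35,-0.09,0.24,0,1],[0,0,-0.41,-0.105,0.28,0,1],[0,0,-0.47,-0.12,0.32,0,1],[0,0,-0.53,-0.135,0.36,0,1],[0,0,-0.58,-0.15,0.39,0,1],[0,0,-0.62,-0.16,0.42,0,1]]

```text
time_s: 5.5
ee_pos: [0.5016, 0.0589, 0.1988]
eef_rot: [-3.14, 0.003, 1.177]
force: [-0.0, 0.6, -0.6]
grip_width: 0.0094
```

```bash
python3 - <<'E'
from h import *
p=stand(-.045,.1)
print(to(p[0],p[1],.19,97.05))
E
```

```text
[-0.0017, 0.0013, -0.3289, -0.2179, 0.0542, 0.018]
```

Emit:
servo_tool:
  moves:
    - [[0,0.001,-0.05,-0.03,0.007,0.002,1],[0,0.001,-0.11,-0.065,0.016,0.004,1],[0,0.001,-0.16,-0.1,0.025,0.006,1],[0,0.001,-0.22,-0.14,0.035,0.009,1],[0,0.001,-0.27,-0.175,0.043,0.012,1],[-0.001,0.001,-0.31,-0.2,0.05,0.015,1],[-0.0015,0.001,-0.326,-0.213,0.0535,0.018,1],[-0.0017,0.0013,-0.329,-0.218,0.0542,0.018,1],[-0.0017,0.0013,-0.329,-0.218,0.0542,0.018,1],[-0.0017,0.0013,-0.329,-0.218,0.0542,0.018,1],[-0.0017,0.0013,-0.329,-0.218,0.0542,0.018,1]]

```text
time_s: 6.42
ee_pos: [0.4848, -0.0516, 0.1898]
eef_rot: [-3.141, -0.0, 1.694]
force: [-0.3, 0.6, -1.2]
grip_width: 0.0103
```

```bash
python3 - <<'E'
from h import *
p=stand(-.045,.1);o=get_obs();print(o["grip_width"])
print(to(p[0],p[1],.15,97.05))
t=cam("top");s=cam("side");crop(s,265,140,385,240,6,"pics/s_g3.png");crop(t,280,165,400,265,6,"pics/t_g3.png")
for z in (.245,):
  pass
E
```

```text
0.010327090575770173
[-0.0002, -0.0001, -0.0001, -0.0009, 0.0, 0.0796]
```

View pics/s_g3.png

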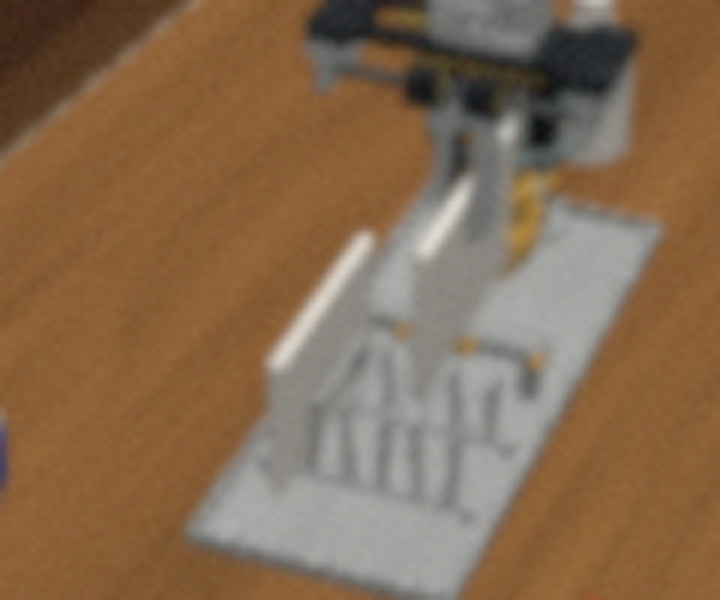

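View pics/t_g3.png

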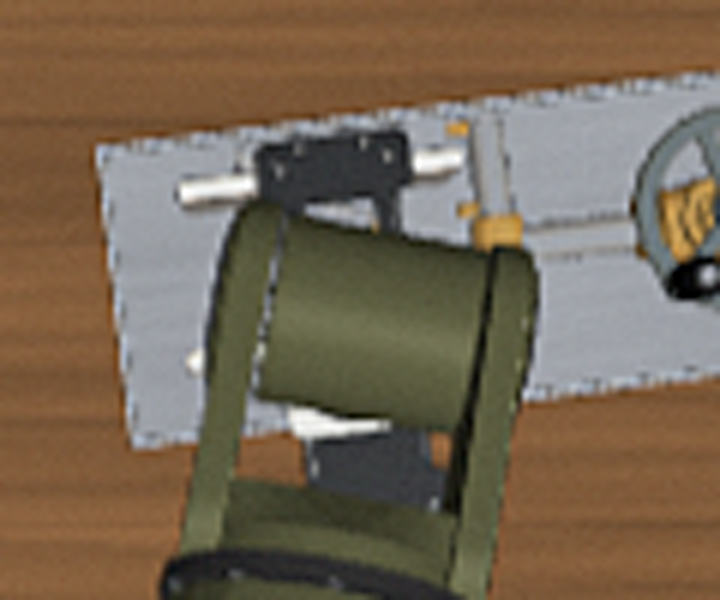

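```bash
python3 - <<'E'
from h import *
s=cam("side")
for sx in(-.05,-.04):
  for z in(.125,.225): print(sx,z,proj(s,[stand(sx,.175,z),stand(sx,.025,z)]).round(1).tolist())
# held-up board's end centre at top edge: left end seen in crop (445..) ; dry corners
for sx in(.04,.05): print(sx,proj(s,[stand(sx,.175,.12),stand(sx,.025,.12)]).round(1).tolist())
E
```

```text
-0.05 0.125 [[335.2, 206.4], [349.4, 183.6]]
-0.05 0.225 [[335.7, 182.5], [350.4, 160.6]]
-0.04 0.125 [[332.5, 205.7], [346.9, 183.0]]
-0.04 0.225 [[332.9, 181.9], [347.8, 160.0]]
0.04 [[311.2, 201.7], [326.8, 179.6]]
0.05 [[308.6, 201.1], [324.3, 179.0]]
```

The held board's lower left end is at about (335,205) in the side view. That agrees with the near slot and shows the same small offset as the dry board. Lowering slowly.

Emit:
servo_tool:
  moves:
    - [[0,0,0,-0.001,0,0.02,1],[0,0,0,-0.001,0,0.04,1],[0,0,0,-0.001,0,0.06,1],[0,0,0,-0.001,0,0.08,1],[0,0,0,-0.001,0,0.1,1],[0,0,0,-0.001,0,0.115,1],[0,0,0,-0.001,0,0.13,1],[0,0,0,-0.001,0,0.13,1]]

```text
time_s: 7.23
ee_pos: [0.4843, -0.0522, 0.1233]
eef_rot: [-3.139, -0.001, 1.694]
force: [0.2, 0.2, -1.1]
grip_width: 0.01
```

```bash
python3 - <<'E'
from h import *
p=stand(-.045,.1);o=get_obs();print(o["force"],o["moment"])
print(to(p[0],p[1],.085,97.05))
s=cam("side");crop(s,265,140,385,240,6,"pics/s_g4.png")
E
```

```text
[ 0.17631168  0.19446689 -1.13340093] [-0.01428453 -0.02487179  0.01546848]
[-0.0013, -0.0004, 0.0002, -0.0, 0.0013, 0.0767]
```

View pics/s_g4.png

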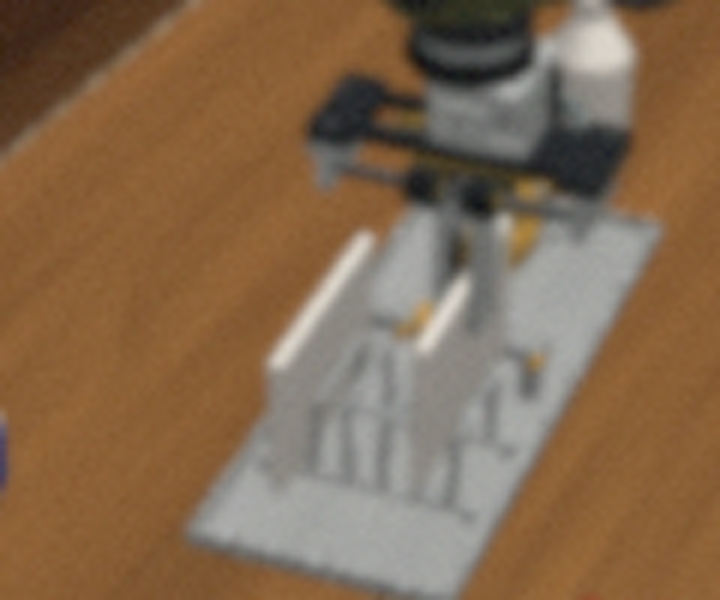

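Emit:
servo_tool:
  moves:
    - [[-0.001,0,0,0,0.001,0.015,1],[-0.001,0,0,0,0.001,0.03,1],[-0.001,0,0,0,0.001,0.045,1],[-0.001,0,0,0,0.001,0.058,1],[-0.001,0,0,0,0.001,0.067,1],[-0.001,0,0,0,0.001,0.072,1],[-0.001,0,0,0,0.001,0.072,1]]

```text
time_s: 7.87
ee_pos: [0.4849, -0.0521, 0.0877]
eef_rot: [-3.141, -0.001, 1.694]
force: [0.0, 0.1, -0.8]
grip_width: 0.0098
```

Emit:
servo_tool:
  moves:
    - [[0,0,0,0,0,0.002,1],[0,0,0,0,0,0.004,1],[0,0,0,0,0,0.005,1],[0,0,0,0,0,0.006,1],[0,0,0,0,0,0.006,1]]

```text
time_s: 8.28
ee_pos: [0.4851, -0.0521, 0.0851]
eef_rot: [3.142, -0.0, 1.694]
force: [-0.5, 1.0, 4.1]
grip_width: 0.0099
```

Contact shows a 5 N rise, and the board's lower edge is at about 20 mm. Releasing.

Emit:
servo_tool:
  moves:
    - [[0,0,0,0,0,0,0.85],[0,0,0,0,0,0,0.75],[0,0,0,0,0,0,0.65],[0,0,0,0,0,0,0.6],[0,0,0,0,0,0,0.55],[0,0,0,0,0,0,0.55],[0,0,0,0,0,-0.03,0.55],[0,0,0,0,0,-0.08,0.55],[0,0,0,0,0,-0.14,0.55],[0,0,0,0,0,-0.2,0.55],[0,0,0,0,0,-0.27,0.55],[0,0,0,0,0,-0.29,0.5]]

```text
time_s: 9.28
ee_pos: [0.4863, -0.0524, 0.235]
eef_rot: [3.136, 0.001, 1.694]
force: [-0.1, 0.5, 1.0]
grip_width: 0.0457
```

```bash
python3 - <<'E'
from h import *
s=cam("side");crop(s,265,140,385,240,6,"pics/s_g5.png")
print(proj(s,[stand(-.045,.175,.12),stand(-.045,.175,.02),stand(-.045,.025,.12)]))
print(to(.5185,-.2277,.235,138))
E
```

```text
[[333.81914685 207.19177706]
 [333.35102867 229.29395709]
 [348.11169382 184.41419223]]
[0.0036, 0.0024, -0.4547, -0.3559, 0.0205, -0.0001]
```

View pics/s_g5.png

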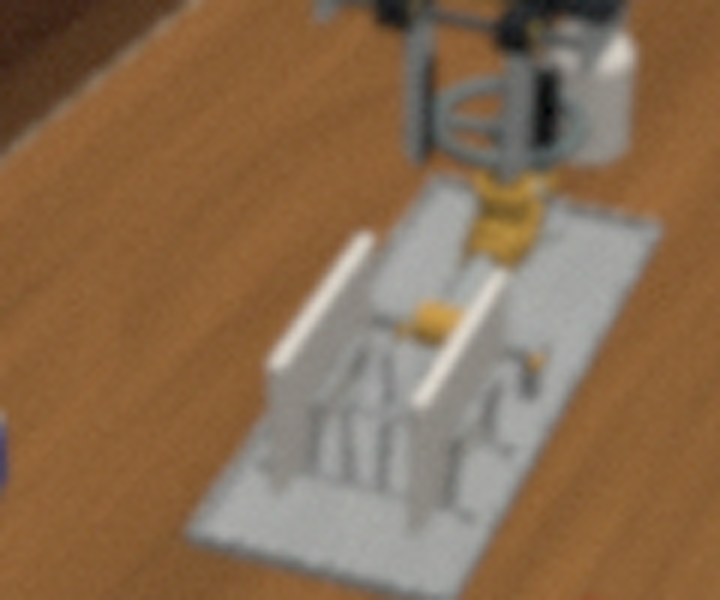

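The board stands fully down in the near slot: its top left corner is at (334.7,206.7), and (333.8,207.2) was predicted. Next I'll move above the handle.

Emit:
servo_tool:
  moves:
    - [[0,0,-0.03,-0.02,0,-0.01,0.3],[0,0,-0.09,-0.06,0.004,-0.02,0.2],[0,0,-0.15,-0.11,0.006,-0.02,0.15],[0,0,-0.21,-0.16,0.009,-0.02,0.15],[0,0,-0.27,-0.21,0.012,-0.02,0.15],[0,0,-0.33,-0.26,0.015,-0.02,0.15],[0,0,-0.39,-0.31,0.018,-0.02,0.15],[0.003,0.002,-0.44,-0.345,0.02,-0.02,0.15],[0.0036,0.0024,-0.455,-0.356,0.0205,-0.02,0.15],[0.0036,0.0024,-0.455,-0.356,0.0205,-0.02,0.15],[0.0036,0.0024,-0.455,-0.356,0.0205,-0.02,0.15]]

```text
time_s: 10.25
ee_pos: [0.5181, -0.2276, 0.2437]
eef_rot: [-3.141, -0.002, 2.407]
force: [0.2, -0.5, -0.0]
grip_width: 0.0798
```

```bash
python3 - <<'E'
from h import *
print(to(.5192,-.2282,.161,138))
s=cam("side");t=cam("top");crop(s,300,80,420,180,6,"pics/s_h1.png");crop(t,340,150,460,250,6,"pics/t_h1.png")
E
```

```text
[-0.0002, -0.0011, -0.0008, -0.0026, 0.0006, 0.1653]
```

View pics/s_h1.png

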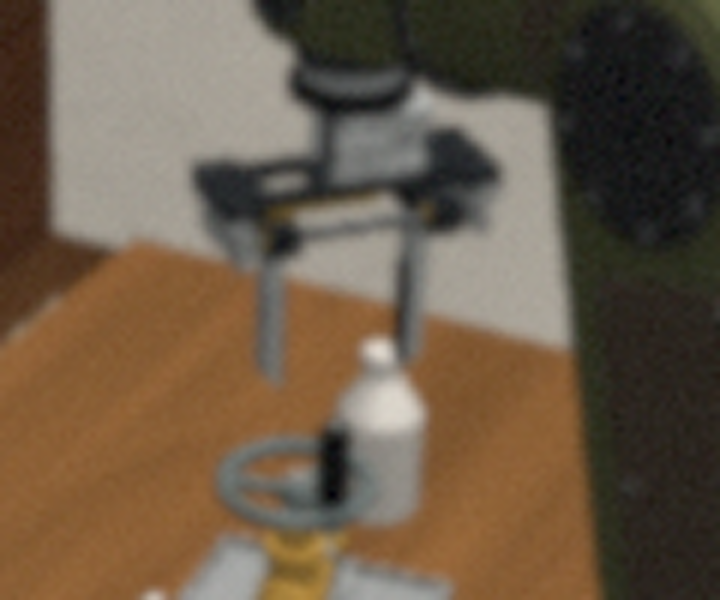

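View pics/t_h1.png

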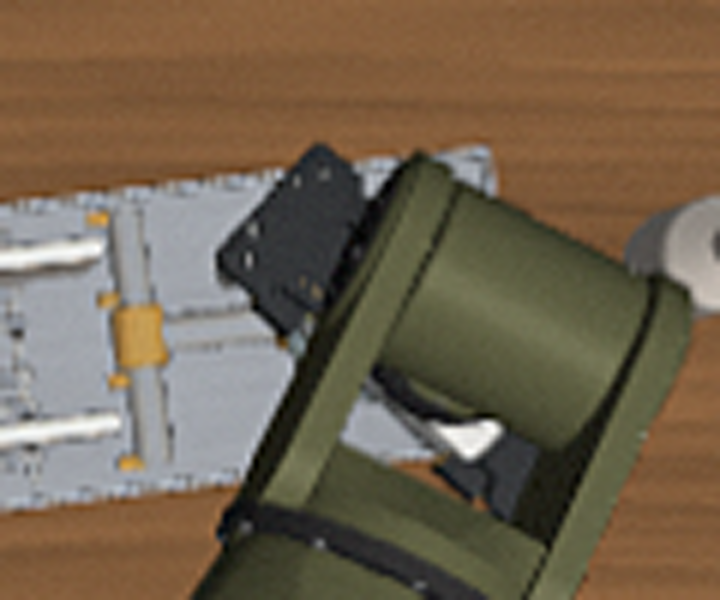

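The handle (side view (355.8,157.8)) sits below the middle of the open fingers. Descending.

Emit:
servo_tool:
  moves:
    - [[0,0,0,-0.0025,0,0.03,0.15],[0,0,0,-0.0025,0,0.06,0.15],[0,0,0,-0.0025,0,0.09,0.15],[0,-0.001,0,-0.0025,0,0.12,0.15],[0,-0.001,0,-0.0025,0,0.145,0.15],[0,-0.001,0,-0.0025,0,0.16,0.15],[0,-0.001,0,-0.0025,0,0.165,0.15],[0,-0.001,0,-0.0025,0,0.165,0.15]]

```text
time_s: 11.02
ee_pos: [0.5191, -0.2275, 0.1618]
eef_rot: [-3.141, 0.0, 2.408]
force: [-0.7, -0.4, -0.5]
grip_width: 0.08
```

```bash
python3 - <<'E'
from h import *
s=cam("side");crop(s,300,80,420,180,6,"pics/s_h2.png")
E
```

```text
(no output)
```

View pics/s_h2.png

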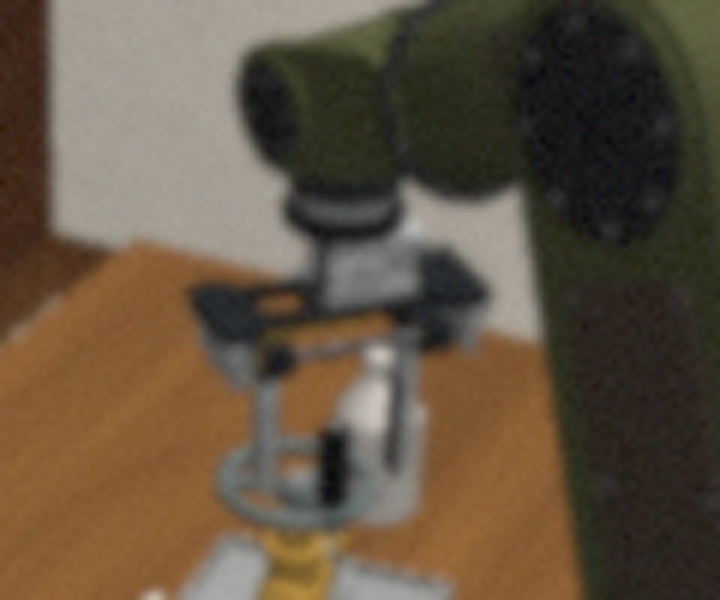

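The handle stands between the fingers. Gripping it now.

Emit:
servo_tool:
  moves:
    - [[0,0,0,0,0,0,0.5],[0,0,0,0,0,0,0.65],[0,0,0,0,0,0,0.75],[0,0,0,0,0,0,0.85],[0,0,0,0,0,0,1],[0,0,0,0,0,0,1],[0,0,0,0,0,0,1],[0,0,0,0,0,0,1]]
  squeeze: 40

```text
time_s: 11.73
ee_pos: [0.5194, -0.2277, 0.1624]
eef_rot: [3.142, 0.001, 2.408]
force: [-0.1, 0.6, -0.6]
grip_width: 0.0302
```

```bash
cat >> h.py <<'E'
AX=np.array([.5557,-.2599])
def wst():
    o=get_obs();d=o["ee_pos"][:2]-AX;f=o["force"]
    a=np.arctan2(d[1],d[0]);r=np.hypot(*d);er=d/r;et=np.array([-er[1],er[0]])
    print("t",o["time_s"],"ang",np.degrees(a).round(2),"r",r.round(4),"z",o["ee_pos"][2].round(4),"Fr %.1f Ft %.1f Fz %.1f"%(f[:2]@er,f[:2]@et,f[2]),"M",o["moment"].round(2),"w",o["grip_width"].round(4),"yaw",np.degrees(o["eef_rot"][2]).round(2),"xyz",o["ee_pos"].round(4));return o
def arc(angs,r=.048,yaw=138,z=.161):
    o=wst()
    for a in angs:
        print(a,to(AX[0]+r*np.cos(np.radians(a)),AX[1]+r*np.sin(np.radians(a)),z,yaw,o)[2:6])
E
python3 - <<'E'
from h import *
arc([130,115,100,85,70,55,40])
s=cam("side");crop(s,300,80,420,180,6,"pics/s_h3.png")
E
```

```text
Traceback (most recent call last):
  File "h.py", line 28, in arc
    o=wst()
  File "h.py", line 26, in wst
    print("t",o["time_s"],"ang",np.degrees(a).round(2),"r",r.round(4),"z",o["ee_pos"][2].round(4),"Fr %.1f Ft %.1f Fz %.1f"%(f[:2]@er,f[:2]@et,f[2]),"M",o["moment"].round(2),"w",o["grip_width"].round(4),"yaw",np.degrees(o["eef_rot"][2]).round(2),"xyz",o["ee_pos"].round(4));return o
                                                                                                                                                                                  ^^^^^^^^^^^^^^^^^^^^^
AttributeError: 'float' object has no attribute 'round'
```

Not fully closed yet, so a few more rows.

Emit:
servo_tool:
  moves:
    - [[0,0,0,0,0,0,1],[0,0,0,0,0,0,1],[0,0,0,0,0,0,1],[0,0,0,0,0,0,1]]

```text
time_s: 12.07
ee_pos: [0.5192, -0.2279, 0.1624]
eef_rot: [-3.141, 0.001, 2.408]
force: [-2.2, -2.0, -0.5]
grip_width: 0.0213
```

```bash
sed -i 's/o\["grip_width"\].round(4)/round(float(o["grip_width"]),4)/' h.py
python3 - <<'E'
from h import *
arc([130,115,100,85,70,55,40])
s=cam("side");crop(s,300,80,420,180,6,"pics/s_h3.png")
E
```

```text
t 12.0667 ang 138.75 r 0.0485 z 0.1624 Fr 0.4 Ft 3.0 Fz -0.5 M [-0.36  0.33  0.02] w 0.0213 yaw 137.99 xyz [ 0.5192 -0.2279  0.1624]
130 [-0.0001, -0.002, 0.0146, 0.0028]
115 [-0.0001, -0.0087, 0.0388, 0.0028]
100 [-0.0001, -0.0214, 0.0604, 0.0028]
85 [-0.0001, -0.0392, 0.0779, 0.0028]
70 [-0.0001, -0.061, 0.0903, 0.0028]
55 [-0.0001, -0.0853, 0.0966, 0.0029]
40 [-0.0001, -0.1104, 0.0964, 0.0029]
```

View pics/s_h3.png

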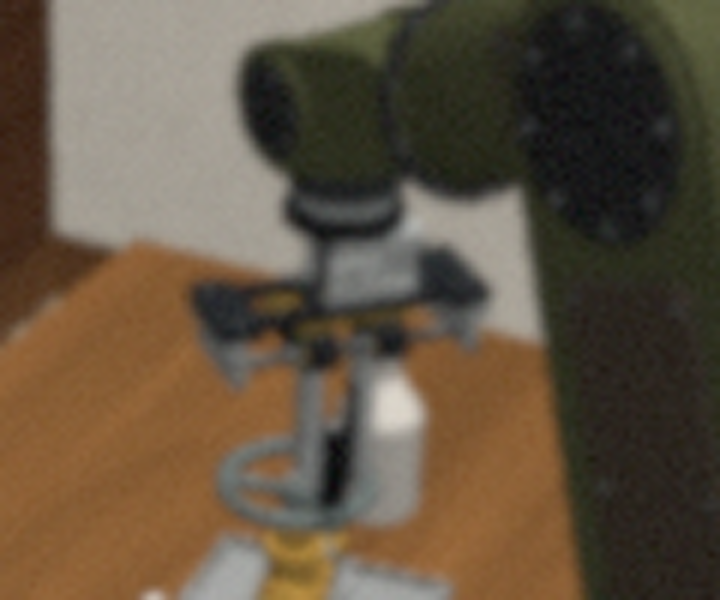

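The handle is held (width 21 mm). First arc clockwise, then a force check.

Emit:
servo_tool:
  moves:
    - [[0,0,0,0,0.006,0,1],[0,0,0,-0.002,0.0146,0,1],[0,0,0,-0.005,0.027,0,1],[0,0,0,-0.0087,0.0388,0,1],[0,0,0,-0.0145,0.05,0,1],[0,0,0,-0.0214,0.0604,0,1],[0,0,0,-0.03,0.07,0,1],[0,0,0,-0.0392,0.0779,0,1],[0,0,0,-0.05,0.085,0,1],[0,0,0,-0.061,0.0903,0,1],[0,0,0,-0.061,0.0903,0,1]]

```text
time_s: 13.03
ee_pos: [0.5734, -0.2126, 0.1624]
eef_rot: [3.139, -0.0, 2.41]
force: [4.7, 12.6, 1.9]
grip_width: 0.0214
```

```bash
python3 - <<'E'
from h import *
arc([60,50,40,30,20,10,0,-10,-20,-30])
E
```

```text
t 13.0333 ang 69.48 r 0.0505 z 0.1624 Fr 13.5 Ft 0.0 Fz 1.9 M [ 2.27 -1.18  0.02] w 0.0214 yaw 138.06 xyz [ 0.5734 -0.2126  0.1624]
60 [0.0006, -0.017, -0.0002, 0.0028]
50 [0.0006, -0.0337, 0.0018, 0.0028]
40 [0.0006, -0.0504, 0.001, 0.0028]
30 [0.0006, -0.0667, -0.0028, 0.0028]
20 [0.0006, -0.0821, -0.0094, 0.0028]
10 [0.0006, -0.0961, -0.0185, 0.0027]
0 [0.0006, -0.1083, -0.0299, 0.0027]
-10 [0.0006, -0.1184, -0.0433, 0.0026]
-20 [0.0006, -0.126, -0.0582, 0.0026]
-30 [0.0006, -0.1308, -0.0742, 0.0025]
```

```bash
sed -i 's/^AX=.*/AX=np.array([.5567,-.2577])/' h.py; python3 - <<'E'
from h import *
arc([60,50,40,30,20,10,0,-10,-20,-30],z=.1624)
E
```

```text
t 13.0333 ang 69.67 r 0.0481 z 0.1624 Fr 13.5 Ft -0.0 Fz 1.9 M [ 2.27 -1.18  0.02] w 0.0214 yaw 138.06 xyz [ 0.5734 -0.2126  0.1624]
60 [0.0006, -0.0156, 0.0044, 0.0]
50 [0.0006, -0.0322, 0.0065, 0.0]
40 [0.0006, -0.0489, 0.0056, 0.0]
30 [0.0006, -0.0652, 0.0018, -0.0]
20 [0.0006, -0.0806, -0.0048, -0.0]
10 [0.0006, -0.0946, -0.0139, -0.0001]
0 [0.0006, -0.1069, -0.0253, -0.0001]
-10 [0.0006, -0.1169, -0.0387, -0.0001]
-20 [0.0006, -0.1245, -0.0536, -0.0002]
-30 [0.0006, -0.1294, -0.0696, -0.0002]
```

Emit:
servo_tool:
  moves:
    - [[0,0,0,-0.007,0.003,0,1],[0,0,0,-0.0156,0.0044,0,1],[0,0,0,-0.024,0.006,0,1],[0,0,0,-0.0322,0.0065,0,1],[0,0,0,-0.0405,0.0063,0,1],[0,0,0,-0.0489,0.0056,0,1],[0,0,0,-0.0489,0.0056,0,1]]

```text
time_s: 13.62
ee_pos: [0.5939, -0.2266, 0.1624]
eef_rot: [3.138, -0.001, 2.41]
force: [-0.3, 2.5, 1.7]
grip_width: 0.0213
```

```bash
python3 - <<'E'
from h import *
arc([30,20,10,0,-10,-20,-30,-40],z=.1624)
E
```

```text
t 13.6167 ang 39.97 r 0.0485 z 0.1624 Fr 1.4 Ft 2.1 Fz 1.7 M [ 0.09 -0.15  0.02] w 0.0213 yaw 138.07 xyz [ 0.5939 -0.2266  0.1624]
30 [0.0008, -0.0161, -0.0047, -0.0]
20 [0.0008, -0.0315, -0.0113, -0.0001]
10 [0.0008, -0.0455, -0.0204, -0.0001]
0 [0.0008, -0.0578, -0.0319, -0.0002]
-10 [0.0008, -0.0678, -0.0452, -0.0002]
-20 [0.0008, -0.0754, -0.0602, -0.0003]
-30 [0.0008, -0.0803, -0.0762, -0.0003]
-40 [0.0008, -0.0823, -0.0928, -0.0004]
```

Emit:
servo_tool:
  moves:
    - [[0,0,0,-0.008,-0.002,0,1],[0,0,0,-0.0161,-0.0047,0,1],[0,0,0,-0.024,-0.008,0,1],[0,0,0,-0.0315,-0.0113,0,1]]

```text
time_s: 13.95
ee_pos: [0.602, -0.2406, 0.1624]
eef_rot: [3.137, -0.001, 2.41]
force: [-1.9, 5.3, 2.4]
grip_width: 0.0213
```

```bash
python3 - <<'E'
from h import *
arc([10,0,-5,-10,-20,-30,-40],z=.1624)
E
```

```text
t 13.95 ang 20.72 r 0.0485 z 0.1624 Fr 0.0 Ft 5.6 Fz 2.4 M [0.82 0.32 0.  ] w 0.0213 yaw 138.1 xyz [ 0.602  -0.2406  0.1624]
10 [0.0012, -0.0146, -0.0105, -0.0001]
0 [0.0012, -0.0269, -0.022, -0.0001]
-5 [0.0012, -0.0322, -0.0284, -0.0002]
-10 [0.0012, -0.0369, -0.0354, -0.0002]
-20 [0.0012, -0.0445, -0.0503, -0.0003]
-30 [0.0012, -0.0493, -0.0663, -0.0004]
-40 [0.0012, -0.0514, -0.0829, -0.0004]
```

Emit:
servo_tool:
  moves:
    - [[0,0,0,-0.007,-0.005,0,1],[0,0,0,-0.0146,-0.0105,0,1],[0,0,0,-0.021,-0.016,0,1],[0,0,0,-0.0269,-0.022,0,1],[0,0,0,-0.0322,-0.0284,0,1]]

```text
time_s: 14.37
ee_pos: [0.6062, -0.2545, 0.1624]
eef_rot: [3.127, -0.009, 2.414]
force: [15.6, 52.2, 4.9]
grip_width: 0.0216
```

```bash
python3 - <<'E'
from h import *
arc([-10,-15,-20,-25,-30],z=.1624)
E
```

```text
t 14.3667 ang 3.68 r 0.0496 z 0.1624 Fr 18.9 Ft 51.1 Fz 4.9 M [ 9.72 -3.24 -0.16] w 0.0216 yaw 138.32 xyz [ 0.6062 -0.2545  0.1624]
-10 [0.0035, -0.012, -0.0202, -0.0003]
-15 [0.0035, -0.0161, -0.0275, -0.0005]
-20 [0.0035, -0.0195, -0.0351, -0.0006]
-25 [0.0035, -0.0222, -0.043, -0.0008]
-30 [0.0035, -0.0243, -0.0512, -0.0009]
```

The tangential force jumped to 51 N at about 4°. That is the stop, 0.37 turn from the start. Relaxing the push to read the stop angle.

Emit:
servo_tool:
  moves:
    - [[0,0,0,-0.001,0,0,1],[0,0,0,-0.001,0,0,1],[0,0,0,-0.001,0,0,1],[0,0,0,-0.001,0,0,1]]

```text
time_s: 14.7
ee_pos: [0.6067, -0.2536, 0.1625]
eef_rot: [3.126, -0.01, 2.415]
force: [-1.8, 9.2, 2.8]
grip_width: 0.0214
```

```bash
python3 - <<'E'
from h import *
arc([6,5,4,2,0],z=.1624)
s=cam("side");crop(s,300,80,420,180,6,"pics/s_stop.png")
t=cam("top");crop(t,340,150,460,250,6,"pics/t_stop.png")
E
```

```text
t 14.7 ang 4.71 r 0.0502 z 0.1625 Fr -1.0 Ft 9.3 Fz 2.8 M [0.95 0.27 0.  ] w 0.0214 yaw 138.37 xyz [ 0.6067 -0.2536  0.1625]
6 [0.0041, 0.0046, -0.0017, 0.0002]
5 [0.0041, 0.0034, -0.0029, 0.0002]
4 [0.0041, 0.0022, -0.004, 0.0001]
2 [0.0041, -0.0002, -0.0064, 0.0001]
0 [0.0041, -0.0024, -0.0089, 0.0]
```

View pics/s_stop.png

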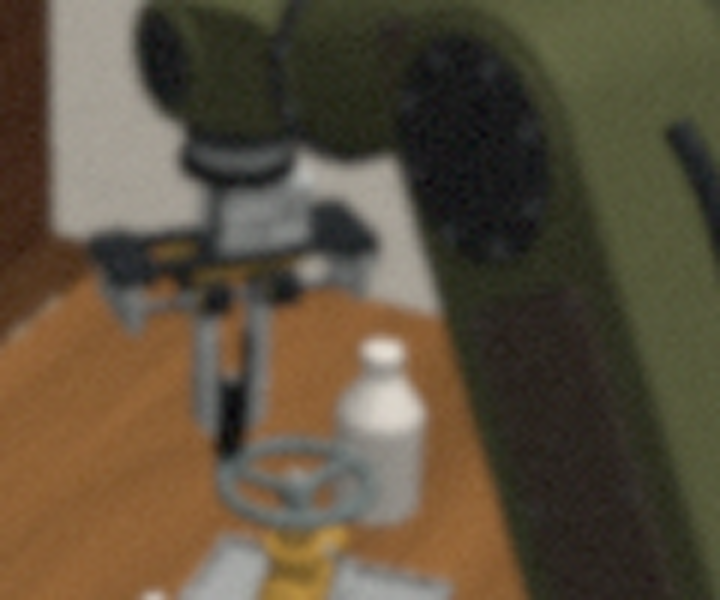

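View pics/t_stop.png

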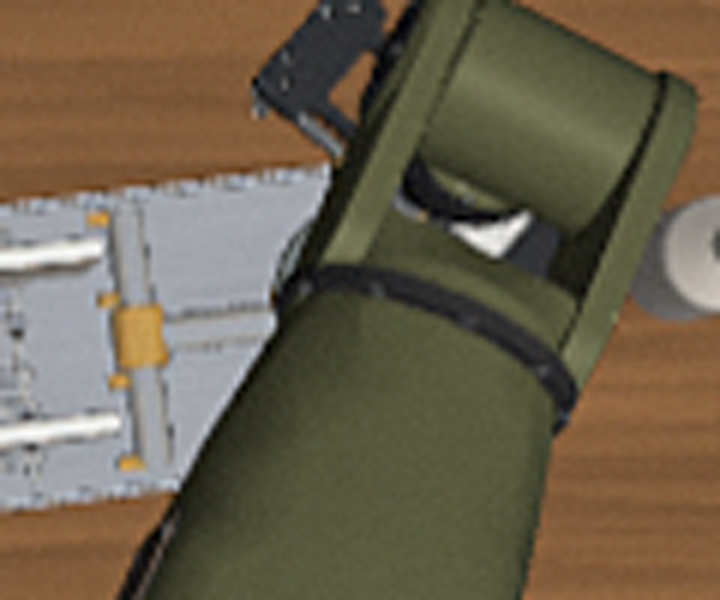

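```bash
python3 - <<'E'
from h import *
from scipy.optimize import least_squares
c=cam("side");np.save("stop_side.npy",c["color"])
P=np.array([[.5192,-.2279],[.5734,-.2126],[.5939,-.2266],[.602,-.2406],[.6067,-.2536]])
for Q in(P,P[1:],P[2:]):
    r=least_squares(lambda a:np.hypot(*(Q-a).T)-.048,[.556,-.259]);print(r.x.round(4),(r.fun*1000).round(2))
E
```

```text
[ 0.5577 -0.2577] [ 0.67 -0.21 -0.23 -0.47  1.21]
[ 0.5582 -0.2585] [ 0.33 -0.16 -0.73  0.7 ]
[ 0.5587 -0.2597] [ 0.33 -0.67  0.38]
```

```bash
sed -i 's/^AX=.*/AX=np.array([.558,-.2582])/' h.py; python3 - <<'E'
from h import *
arc(range(15,106,15),z=.1624)
E
```

```text
t 14.85 ang 5.43 r 0.049 z 0.1625 Fr -1.8 Ft 9.0 Fz 3.4 M [ 1.    0.34 -0.  ] w 0.021 yaw 138.37 xyz [ 0.6067 -0.2536  0.1625]
15 [0.0041, 0.0139, 0.0085, 0.0004]
30 [0.0041, 0.0364, 0.0194, 0.0008]
45 [0.0041, 0.0611, 0.0241, 0.0012]
60 [0.0041, 0.086, 0.0223, 0.0014]
75 [0.0041, 0.1097, 0.0141, 0.0015]
90 [0.0041, 0.1305, 0.0001, 0.0015]
105 [0.0041, 0.1469, -0.0189, 0.0013]
```

Emit:
servo_tool:
  moves:
    - [[0,0,0.002,0.006,0.004,0,1],[0,0,0.004,0.0139,0.0085,0,1],[0,0,0.004,0.025,0.015,0,1],[0,0,0.004,0.0364,0.0194,0,1],[0,0,0.004,0.049,0.0225,0,1],[0,0,0.004,0.0611,0.0241,0.001,1],[0,0,0.004,0.0735,0.024,0.001,1],[0,0,0.004,0.086,0.0223,0.001,1],[0,0,0.004,0.098,0.019,0.001,1],[0,0,0.004,0.1097,0.0141,0.001,1],[0,0,0.004,0.1205,0.0078,0.001,1],[0,0,0.004,0.1305,0.0001,0.001,1]]

```text
time_s: 15.85
ee_pos: [0.5581, -0.2109, 0.1626]
eef_rot: [3.127, -0.007, 2.409]
force: [6.0, -9.3, -4.4]
grip_width: 0.0213
```

```bash
python3 - <<'E'
from h import *
arc(range(100,181,10),z=.1624)
E
```

```text
t 15.85 ang 89.84 r 0.0473 z 0.1626 Fr -9.2 Ft -6.0 Fz -4.4 M [-2.41 -1.06  0.01] w 0.0213 yaw 138.0 xyz [ 0.5581 -0.2109  0.1626]
100 [-0.0001, 0.0126, -0.0113, 0.0003]
110 [-0.0001, 0.0217, -0.0254, 0.0001]
120 [-0.0001, 0.0282, -0.0408, -0.0]
130 [-0.0001, 0.032, -0.0571, -0.0003]
140 [-0.0001, 0.0329, -0.0738, -0.0005]
150 [-0.0001, 0.0308, -0.0904, -0.0008]
160 [-0.0001, 0.0259, -0.1064, -0.001]
170 [-0.0001, 0.0183, -0.1213, -0.0013]
180 [-0.0001, 0.0083, -0.1346, -0.0016]
```

```bash
sed -i 's/^AX=.*/AX=np.array([.558,-.2592])/; s/yaw,o)\[2:6\]/yaw,o)/' h.py; python3 - <<'E'
from h import *
arc(range(100,181,10),z=.1622)
E
```

```text
t 15.85 ang 89.85 r 0.0483 z 0.1626 Fr -9.2 Ft -6.0 Fz -4.4 M [-2.41 -1.06  0.01] w 0.0213 yaw 138.0 xyz [ 0.5581 -0.2109  0.1626]
100 [0.0096, -0.0046, -0.0001, 0.0112, -0.0128, 0.0007]
110 [0.0096, -0.0046, -0.0001, 0.0204, -0.0268, 0.0005]
120 [0.0096, -0.0046, -0.0001, 0.0269, -0.0423, 0.0003]
130 [0.0096, -0.0046, -0.0001, 0.0307, -0.0586, 0.0001]
140 [0.0096, -0.0046, -0.0001, 0.0315, -0.0753, -0.0001]
150 [0.0096, -0.0046, -0.0001, 0.0295, -0.0919, -0.0004]
160 [0.0096, -0.0046, -0.0001, 0.0246, -0.1079, -0.0007]
170 [0.0096, -0.0046, -0.0001, 0.017, -0.1228, -0.001]
180 [0.0096, -0.0046, -0.0001, 0.0069, -0.1361, -0.0012]
```

Emit:
servo_tool:
  moves:
    - [[0.004,-0.002,0,0.006,-0.006,0,1],[0.009,-0.0045,0,0.0112,-0.0128,0,1],[0.0096,-0.0046,0,0.016,-0.0195,0,1],[0.0096,-0.0046,0,0.0204,-0.0268,0,1],[0.0096,-0.0046,0,0.024,-0.0345,0,1],[0.0096,-0.0046,0,0.0269,-0.0423,0,1],[0.0096,-0.0046,0,0.0307,-0.0586,0,1],[0.0096,-0.0046,0,0.0315,-0.0753,0,1],[0.0096,-0.0046,0,0.0295,-0.0919,0,1],[0.0096,-0.0046,0,0.0246,-0.1079,-0.001,1],[0.0096,-0.0046,0,0.017,-0.1228,-0.001,1],[0.0096,-0.0046,0,0.0069,-0.1361,-0.001,1]]

```text
time_s: 16.85
ee_pos: [0.5109, -0.2587, 0.1625]
eef_rot: [3.139, 0.002, 2.409]
force: [8.9, 6.0, 1.2]
grip_width: 0.0212
```

```bash
python3 - <<'E'
from h import *
arc(range(190,281,10),z=.1622)
E
```

```text
t 16.85 ang 179.36 r 0.0471 z 0.1625 Fr -8.8 Ft -6.1 Fz 1.2 M [ 1.15 -1.91 -0.06] w 0.0212 yaw 138.0 xyz [ 0.5109 -0.2587  0.1625]
190 [0.0016, 0.0011, 0.0, -0.0117, -0.0133, 0.0006]
200 [0.0016, 0.0011, 0.0, -0.0257, -0.0225, 0.0006]
210 [0.0016, 0.0011, 0.0, -0.0411, -0.029, 0.0006]
220 [0.0016, 0.0011, 0.0, -0.0574, -0.0328, 0.0006]
230 [0.0016, 0.0011, 0.0, -0.0741, -0.0336, 0.0007]
240 [0.0016, 0.0011, 0.0, -0.0907, -0.0316, 0.0007]
250 [0.0016, 0.0011, 0.0, -0.1067, -0.0267, 0.0007]
260 [0.0016, 0.0011, 0.0, -0.1216, -0.0191, 0.0008]
270 [0.0016, 0.0011, 0.0, -0.135, -0.009, 0.0008]
280 [0.0016, 0.0011, 0.0, -0.1464, 0.0032, 0.0009]
```

```bash
sed -i 's/^AX=.*/AX=np.array([.559,-.2591])/' h.py; python3 - <<'E'
from h import *
arc(range(190,281,10),z=.1622)
E
```

```text
t 16.85 ang 179.5 r 0.0481 z 0.1625 Fr -8.8 Ft -6.0 Fz 1.2 M [ 1.15 -1.91 -0.06] w 0.0212 yaw 138.0 xyz [ 0.5109 -0.2587  0.1625]
190 [0.0016, 0.0011, 0.0, -0.013, -0.0119, 0.0006]
200 [0.0016, 0.0011, 0.0, -0.027, -0.021, 0.0006]
210 [0.0016, 0.0011, 0.0, -0.0424, -0.0275, 0.0006]
220 [0.0016, 0.0011, 0.0, -0.0587, -0.0313, 0.0006]
230 [0.0016, 0.0011, 0.0, -0.0755, -0.0322, 0.0007]
240 [0.0016, 0.0011, 0.0, -0.0921, -0.0301, 0.0007]
250 [0.0016, 0.0011, 0.0, -0.1081, -0.0252, 0.0007]
260 [0.0016, 0.0011, 0.0, -0.123, -0.0176, 0.0008]
270 [0.0016, 0.0011, 0.0, -0.1363, -0.0076, 0.0008]
280 [0.0016, 0.0011, 0.0, -0.1478, 0.0047, 0.0009]
```

Emit:
servo_tool:
  moves:
    - [[0.001,0.001,0,-0.0065,-0.0065,0,1],[0.0016,0.001,0,-0.013,-0.0119,0,1],[0.0016,0.001,0,-0.02,-0.0168,0,1],[0.0016,0.001,0,-0.027,-0.021,0,1],[0.0016,0.001,0,-0.0345,-0.0247,0,1],[0.0016,0.001,0,-0.0424,-0.0275,0,1],[0.0016,0.001,0,-0.0587,-0.0313,0,1],[0.0016,0.001,0,-0.0755,-0.0322,0,1],[0.0016,0.001,0,-0.0921,-0.0301,0,1],[0.0016,0.001,0,-0.1081,-0.0252,0,1],[0.0016,0.001,0,-0.123,-0.0176,0,1],[0.0016,0.001,0,-0.1363,-0.0076,0,1]]

```text
time_s: 17.85
ee_pos: [0.5586, -0.3072, 0.1625]
eef_rot: [-3.141, -0.001, 2.408]
force: [-6.1, 3.3, 3.2]
grip_width: 0.0214
```

```bash
python3 - <<'E'
from h import *
arc(range(280,366,10),z=.1622)
E
```

```text
t 17.85 ang -90.5 r 0.0481 z 0.1625 Fr -3.3 Ft -6.2 Fz 3.2 M [ 0.51  0.95 -0.01] w 0.0214 yaw 137.97 xyz [ 0.5586 -0.3072  0.1625]
280 [-0.0006, -0.0009, -0.0004, -0.0119, 0.013, 0.0005]
290 [-0.0006, -0.0009, -0.0004, -0.021, 0.027, 0.0005]
300 [-0.0006, -0.0009, -0.0004, -0.0275, 0.0424, 0.0005]
310 [-0.0006, -0.0009, -0.0004, -0.0313, 0.0587, 0.0004]
320 [-0.0006, -0.0009, -0.0004, -0.0322, 0.0754, 0.0004]
330 [-0.0006, -0.0009, -0.0004, -0.0301, 0.092, 0.0004]
340 [-0.0006, -0.0009, -0.0004, -0.0252, 0.108, 0.0004]
350 [-0.0006, -0.0009, -0.0004, -0.0176, 0.1229, 0.0004]
360 [-0.0006, -0.0009, -0.0004, -0.0075, 0.1363, 0.0004]
```

Forces are now just the wheel friction (about 6 N tangential). Finishing turn 1.

Emit:
servo_tool:
  moves:
    - [[0,0,0,-0.0065,0.0065,0,1],[0,0,0,-0.0119,0.013,0,1],[0,0,0,-0.0168,0.02,0,1],[0,0,0,-0.021,0.027,0,1],[0,0,0,-0.0247,0.0345,0,1],[0,0,0,-0.0275,0.0424,0,1],[0,0,0,-0.0313,0.0587,0,1],[0,0,0,-0.0322,0.0754,0,1],[0,0,0,-0.0301,0.092,0,1],[0,0,0,-0.0252,0.108,0,1],[0,0,0,-0.0176,0.1229,0,1],[0,0,0,-0.0075,0.1363,0,1]]

```text
time_s: 18.85
ee_pos: [0.6071, -0.2597, 0.1625]
eef_rot: [-3.14, 0.0, 2.407]
force: [-2.0, -6.0, 0.5]
grip_width: 0.0215
```

```bash
python3 - <<'E'
from h import *
arc(range(10,91,10),z=.1622)
E
```

```text
t 18.85 ang -0.67 r 0.0481 z 0.1625 Fr -1.9 Ft -6.0 Fz 0.5 M [-1.12  0.33 -0.02] w 0.0215 yaw 137.93 xyz [ 0.6071 -0.2597  0.1625]
10 [-0.0012, 0.0002, -0.0008, 0.0132, 0.0121, 0.0007]
20 [-0.0012, 0.0002, -0.0008, 0.0272, 0.0212, 0.0006]
30 [-0.0012, 0.0002, -0.0008, 0.0426, 0.0277, 0.0006]
40 [-0.0012, 0.0002, -0.0008, 0.0589, 0.0314, 0.0006]
50 [-0.0012, 0.0002, -0.0008, 0.0757, 0.0323, 0.0006]
60 [-0.0012, 0.0002, -0.0008, 0.0923, 0.0302, 0.0006]
70 [-0.0012, 0.0002, -0.0008, 0.1083, 0.0253, 0.0006]
80 [-0.0012, 0.0002, -0.0008, 0.1232, 0.0177, 0.0006]
90 [-0.0012, 0.0002, -0.0008, 0.1365, 0.0076, 0.0006]
```

Emit:
servo_tool:
  moves:
    - [[0,0,0,0.0065,0.0065,0,1],[-0.001,0,0,0.0132,0.0121,0,1],[-0.001,0,0,0.02,0.017,0,1],[-0.001,0,0,0.0272,0.0212,0,1],[-0.001,0,0,0.035,0.0248,0,1],[-0.001,0,0,0.0426,0.0277,0,1],[-0.001,0,0,0.0589,0.0314,0,1],[-0.001,0,0,0.0757,0.0323,0,1],[-0.001,0,0,0.0923,0.0302,0,1],[-0.001,0,0,0.1083,0.0253,0,1],[-0.001,0,0,0.1232,0.0177,0,1],[-0.001,0,0,0.1365,0.0076,0,1]]

```text
time_s: 19.85
ee_pos: [0.5593, -0.211, 0.1626]
eef_rot: [3.141, 0.002, 2.407]
force: [5.6, -5.2, -2.6]
grip_width: 0.0211
```

```bash
python3 - <<'E'
from h import *
arc(range(100,181,10),z=.1622)
E
```

```text
t 19.85 ang 89.69 r 0.0481 z 0.1626 Fr -5.2 Ft -5.6 Fz -2.6 M [-1.02 -1.25 -0.03] w 0.0211 yaw 137.94 xyz [ 0.5593 -0.211   0.1626]
100 [0.0003, 0.0016, -0.0007, 0.0116, -0.0128, 0.0007]
110 [0.0003, 0.0016, -0.0007, 0.0207, -0.0268, 0.0007]
120 [0.0003, 0.0016, -0.0007, 0.0273, -0.0422, 0.0006]
130 [0.0003, 0.0016, -0.0007, 0.031, -0.0585, 0.0006]
140 [0.0003, 0.0016, -0.0007, 0.0319, -0.0752, 0.0006]
150 [0.0003, 0.0016, -0.0007, 0.0298, -0.0918, 0.0006]
160 [0.0003, 0.0016, -0.0007, 0.0249, -0.1078, 0.0006]
170 [0.0003, 0.0016, -0.0007, 0.0173, -0.1227, 0.0006]
180 [0.0003, 0.0016, -0.0007, 0.0072, -0.1361, 0.0006]
```

Emit:
servo_tool:
  moves:
    - [[0,0,0,0.0062,-0.0065,0,1],[0,0.0015,0,0.0116,-0.0128,0,1],[0,0.0015,0,0.0163,-0.0195,0,1],[0,0.0015,0,0.0207,-0.0268,0,1],[0,0.0015,0,0.0243,-0.0345,0,1],[0,0.0015,0,0.0273,-0.0422,0,1],[0,0.0015,0,0.031,-0.0585,0,1],[0,0.0015,0,0.0319,-0.0752,0,1],[0,0.0015,0,0.0298,-0.0918,0,1],[0,0.0015,0,0.0249,-0.1078,0,1],[0,0.0015,0,0.0173,-0.1227,0,1],[0,0.0015,0,0.0072,-0.1361,0,1]]

```text
time_s: 20.85
ee_pos: [0.511, -0.2584, 0.1625]
eef_rot: [3.139, -0.001, 2.408]
force: [2.9, 5.9, -0.5]
grip_width: 0.0212
```

```bash
python3 - <<'E'
from h import *
arc(range(190,271,10),z=.1622)
E
```

```text
t 20.85 ang 179.14 r 0.048 z 0.1625 Fr -2.9 Ft -6.0 Fz -0.5 M [ 1.08 -0.85  0.06] w 0.0212 yaw 137.95 xyz [ 0.511  -0.2584  0.1625]
190 [0.0014, -0.0003, -0.0005, -0.0132, -0.0125, 0.0006]
200 [0.0014, -0.0003, -0.0005, -0.0272, -0.0216, 0.0006]
210 [0.0014, -0.0003, -0.0005, -0.0426, -0.0281, 0.0005]
220 [0.0014, -0.0003, -0.0005, -0.0589, -0.0319, 0.0005]
230 [0.0014, -0.0003, -0.0005, -0.0757, -0.0327, 0.0005]
240 [0.0014, -0.0003, -0.0005, -0.0923, -0.0307, 0.0005]
250 [0.0014, -0.0003, -0.0005, -0.1083, -0.0258, 0.0005]
260 [0.0014, -0.0003, -0.0005, -0.1232, -0.0182, 0.0005]
270 [0.0014, -0.0003, -0.0005, -0.1365, -0.0081, 0.0005]
```

Emit:
servo_tool:
  moves:
    - [[0.001,0,0,-0.0065,-0.0067,0,1],[0.001,0,0,-0.0132,-0.0125,0,1],[0.001,0,0,-0.02,-0.0174,0,1],[0.001,0,0,-0.0272,-0.0216,0,1],[0.001,0,0,-0.0347,-0.0252,0,1],[0.001,0,0,-0.0426,-0.0281,0,1],[0.001,0,0,-0.0589,-0.0319,0,1],[0.001,0,0,-0.0757,-0.0327,0,1],[0.001,0,0,-0.0923,-0.0307,0,1],[0.001,0,0,-0.1083,-0.0258,0,1],[0.001,0,0,-0.1232,-0.0182,0,1],[0.001,0,0,-0.1365,-0.0081,0,1]]

```text
time_s: 21.85
ee_pos: [0.5587, -0.3073, 0.1625]
eef_rot: [-3.141, -0.002, 2.407]
force: [-6.2, 3.1, 3.8]
grip_width: 0.0214
```

```bash
python3 - <<'E'
from h import *
arc(range(280,361,10),z=.1622)
E
```

```text
t 21.85 ang -90.38 r 0.0482 z 0.1625 Fr -3.1 Ft -6.2 Fz 3.8 M [0.61 0.91 0.01] w 0.0214 yaw 137.93 xyz [ 0.5587 -0.3073  0.1625]
280 [-0.0002, -0.0012, -0.0008, -0.0117, 0.0129, 0.0005]
290 [-0.0002, -0.0012, -0.0008, -0.0208, 0.027, 0.0005]
300 [-0.0002, -0.0012, -0.0008, -0.0273, 0.0424, 0.0005]
310 [-0.0002, -0.0012, -0.0008, -0.031, 0.0587, 0.0004]
320 [-0.0002, -0.0012, -0.0008, -0.0319, 0.0754, 0.0004]
330 [-0.0002, -0.0012, -0.0008, -0.0298, 0.092, 0.0004]
340 [-0.0002, -0.0012, -0.0008, -0.0249, 0.108, 0.0004]
350 [-0.0002, -0.0012, -0.0008, -0.0173, 0.1229, 0.0005]
360 [-0.0002, -0.0012, -0.0008, -0.0072, 0.1362, 0.0005]
```

Emit:
servo_tool:
  moves:
    - [[0,0,0,-0.0063,0.0065,0,1],[0,-0.001,0,-0.0117,0.0129,0,1],[0,-0.001,0,-0.0166,0.02,0,1],[0,-0.001,0,-0.0208,0.027,0,1],[0,-0.001,0,-0.0245,0.0345,0,1],[0,-0.001,0,-0.0273,0.0424,0,1],[0,-0.001,0,-0.031,0.0587,0,1],[0,-0.001,0,-0.0319,0.0754,0,1],[0,-0.001,0,-0.0298,0.092,0,1],[0,-0.001,0,-0.0249,0.108,0,1],[0,-0.001,0,-0.0173,0.1229,0,1],[0,-0.001,0,-0.0072,0.1362,0,1]]

```text
time_s: 22.85
ee_pos: [0.6071, -0.2596, 0.1625]
eef_rot: [-3.14, 0.001, 2.407]
force: [-1.4, -5.7, 2.5]
grip_width: 0.0214
```

```bash
python3 - <<'E'
from h import *
arc([3,5,6,6.6,7.5],z=.1622)
E
```

```text
t 22.85 ang -0.64 r 0.0481 z 0.1625 Fr -1.3 Ft -5.7 Fz 2.5 M [-1.09  0.3   0.01] w 0.0214 yaw 137.9 xyz [ 0.6071 -0.2596  0.1625]
3 [-0.0008, 0.0009, -0.0011, 0.0044, 0.0043, 0.0006]
5 [-0.0008, 0.0009, -0.0011, 0.0068, 0.0066, 0.0006]
6 [-0.0008, 0.0009, -0.0011, 0.008, 0.0077, 0.0006]
6.6 [-0.0008, 0.0009, -0.0011, 0.0088, 0.0084, 0.0006]
7.5 [-0.0008, 0.0009, -0.0011, 0.0099, 0.0094, 0.0006]
```

Emit:
servo_tool:
  moves:
    - [[0,0,-0.001,0.0022,0.0022,0,1],[0,0,-0.001,0.0044,0.0043,0,1],[0,0,-0.001,0.0068,0.0066,0,1],[0,0,-0.001,0.0088,0.0084,0,1],[0,0,-0.001,0.0095,0.009,0,1],[0,0,-0.001,0.0095,0.009,0,1]]

```text
time_s: 23.35
ee_pos: [0.6067, -0.2533, 0.1626]
eef_rot: [-3.14, 0.002, 2.408]
force: [1.8, -4.1, 0.5]
grip_width: 0.0211
```

```bash
python3 - <<'E'
from h import *
wst()
c=cam("side");np.save("end_side.npy",c["color"])
a=np.load("stop_side.npy")[130:175,320:370].astype(np.uint8);b=c["color"][130:175,320:370]
cv2.imwrite("pics/cmp.png",np.hstack([cv2.resize(x[:,:,::-1],None,fx=7,fy=7,interpolation=cv2.INTER_CUBIC) for x in(a,b)]))
g=lambda x,s:cv2.cvtColor(x,cv2.COLOR_RGB2GRAY)[s].astype(np.float32)
a=np.load("stop_side.npy");b=c["color"]
for nm,s in(("handle foot",np.s_[138:162,330:346]),("all",np.s_[100:165,310:350]),("rim static",np.s_[165:215,320:380])):
    print(nm,cv2.phaseCorrelate(g(a,s),g(b,s),cv2.createHanningWindow(g(a,s).shape[::-1],cv2.CV_32F)))
# scale: px shift per deg of handle at this angle
f=lambda d:proj(c,[AX[0]+.048*np.cos(np.radians(d)),AX[1]+.048*np.sin(np.radians(d)),.15])[0]
print(f(6),(f(11)-f(6))/5)
E
```

```text
t 23.35 ang 6.89 r 0.048 z 0.1626 Fr 1.3 Ft -4.2 Fz 0.5 M [-0.71 -0.46  0.03] w 0.0211 yaw 137.98 xyz [ 0.6067 -0.2533  0.1626]
handle foot ((-0.2682950668243471, 0.04160050418004424), 1.093094564974308)
all ((-0.3255923941248291, 0.7960066317168355), 0.9546682445539368)
rim static ((0.10126519011123136, -0.13007150947967716), 0.9663843361536661)
[337.15033907 154.29757862] [-0.06869613  0.10236298]
```

View pics/cmp.png

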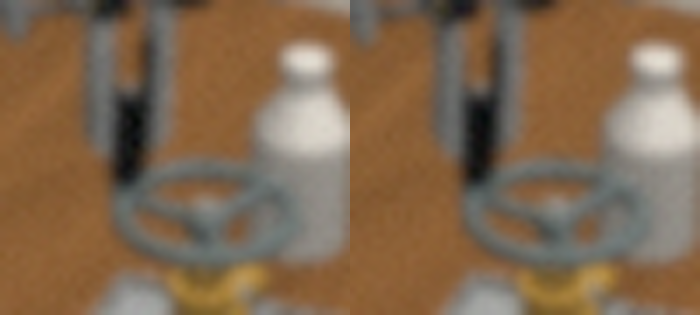

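```bash
python3 - <<'E'
from h import *
for p,e in(((.6067,-.2536,.1625),(3.126,-.010,2.415)),(get_obs()["ee_pos"],get_obs()["eef_rot"])):
    q=np.array(p)-.0188*Ro.from_euler('xyz',e).as_matrix()[:,2];d=q[:2]-AX
    print(q.round(4),np.degrees(np.arctan2(d[1],d[0])).round(2),np.hypot(*d).round(4))
wst()
E
```

```text
[ 0.6066 -0.2539  0.1813] 6.18 0.0479
[ 0.6067 -0.2533  0.1814] 6.97 0.048
t 23.4 ang 6.92 r 0.0481 z 0.1626 Fr 1.6 Ft -4.5 Fz -0.9 M [-0.74 -0.47  0.01] w 0.0218 yaw 137.98 xyz [ 0.6067 -0.2533  0.1626]
```

The wheel is within about 1° of two turns from the stop. I'll hold at the measured pose to relieve the push, then check everything.

Emit:
servo_tool:
  moves:
    - [[0,0,0,0,0,0,1],[0,0,0,0,0,0,1],[0,0,0,0,0,0,1],[0,0,0,0,0,0,1],[0,0,0,0,0,0,1],[0,0,0,0,0,0,1]]

```text
time_s: 23.9
ee_pos: [0.6067, -0.2533, 0.1625]
eef_rot: [-3.14, 0.002, 2.408]
force: [1.4, -3.5, -0.6]
grip_width: 0.0214
```

```bash
python3 - <<'E'
from h import *
wst()
s=cam("side");crop(s,225,110,385,240,5,"pics/s_end.png")
t=cam("top");crop(t,200,110,480,250,2,"pics/t_end.png")
from meas import board
print("dry",board(t,(300,180,362,205),.120)[:3]);print("near",board(t,(305,207,362,235),.120)[:3])
E
```

```text
t 23.9 ang 6.92 r 0.048 z 0.1625 Fr 0.9 Ft -3.6 Fz -0.6 M [-0.66 -0.41  0.  ] w 0.0214 yaw 137.98 xyz [ 0.6067 -0.2533  0.1625]
dry (array([ 0.57488409, -0.04269317]), np.float64(-82.96867521605427), np.float64(0.14502058785682143))
near (array([ 0.48432066, -0.05027841]), np.float64(-82.66285503559159), np.float64(0.1472567279814238))
```

View pics/s_end.png

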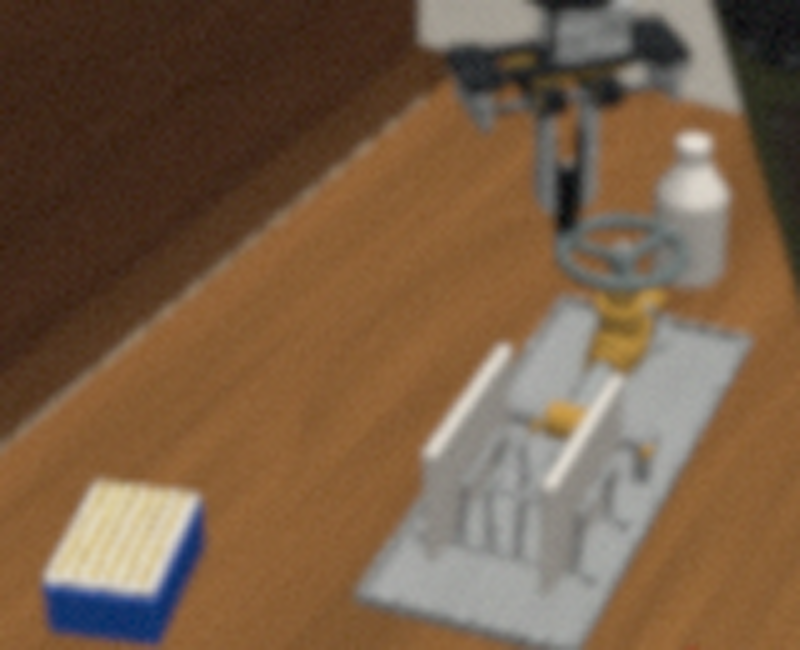

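View pics/t_end.png

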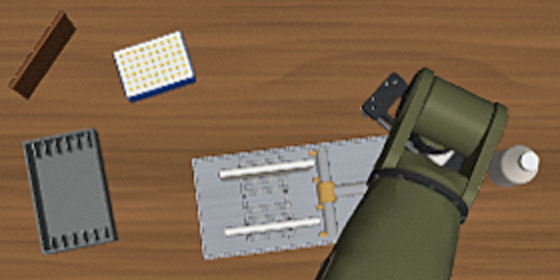

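The final pictures show:
- **Board:** it stands in the near slot, with its top edge from (335,206) to (349,186) in the side view.
- **Dry board, bottle and tip box:** all where they were.
- **Tub:** empty.
- **Handle:** still gripped.

Handing in.

```bash
python3 -c "
from station import *
print(hand_in())"
```

```text
the job is handed in; nothing more can be done
None
```

The wet board is in the near slot and released, and the wheel is held two turns open with the handle still gripped. I handed it in at 23.9 s of the 72 s allowed, and no verdict came back.

- **Board:** I lowered it until contact, a rise of about 5 N with its lower edge at about 20 mm, then let go. The last top view puts it within 2 mm of the slot centre and parallel to the dry board. The dry board had not moved, and the bottle and tip box looked unmoved.
- **Wheel:** I turned it clockwise to the stop, about 0.37 turn from where it started. The force there reached 51 N at the wrist. I then backed it off two turns anticlockwise.
- **Final setting:** the gripper position says the wheel is 0.3° to 0.8° past exactly two turns, and 3.6 N is still on the handle, below the wheel's friction. The side camera showed the wheel as it was at the stop, but it can only resolve about 3°.
- **Check that disagreed:** the wheel's axis came out about 2.4 mm different between the clockwise and anticlockwise turning. The handle probably slid that much along the pads during the push at the stop. The stop angle was read after that push, so the setting should be good to about 1°.

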